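Hold a flask down on a touch-start mixer

ROBOT

A 6-joint arm with a two-finger parallel gripper is mounted at the origin on a cart in front of the work surface, level with it; the furniture and walls round the work are solid. World frame = base frame: x ahead of the robot, y to its left, z up, the work surface at z = 0. Lengths are in m, angles in degrees, forces in N, time in s.
With the tool pointing down it reaches from about 0.425 to 0.95 m from the base axis. Payload 3.5 kg.
Tool frame: the origin (TCP) lies at the very end of the fingers, on their centre line; the grasp point (between the pads) lies 19 mm behind it; z points along the fingers, y is the line along which they close (so a half turn about z gives the same grasp; the last joint's range is limited). The gripper opens to 85 mm and grips with 20 to 120 N. Pads are 22 mm wide; open, the fingers measure 114 mm over their backs; the gripper's body (76 mm by 85 mm) begins 54 mm behind the grasp point. The pads swing forward as they close: fully open they stand 13 mm farther back than shut.
Start: joints at [-75.287, 16.404, 90.338, -0, 73.258, -8.594], TCP at [0.267, -0.62, 0.211] pointing down, gripper open.
Joint ranges: [-158.93, 158.93], [-51.34, 127.21], [12.03, 142.37], [-87.48, 267.48], [13.55, 161.25], [-162.69, 162.69]. Speed limits (degrees/s): [159.86, 159.86, 180, 180, 180, 180].

INTERFACE

Orientations are given as a 3x3 rotation matrix whose columns are the frame's x, y, z axes.
In Python, from rig import telemetry, imaging, workorder gives the robot as it stands.
- The arm moves only by the shell command python3 -m pendant 'ROWS' [OPENING] [FORCE]. ROWS is JSON, a list of rows, each a list of 2 entries, a list of its own where there are three numbers: the shift along the tool's x, y, z in cm, then the turn, a rotation vector about the tool's x, y, z in degrees. In form: [[[x, y, z], [ax, ay, az]], ...]. A call has exactly 8 rows; each row is the pose to reach, as a shift and turn from the pose commanded when the call began, along the tool's axes at that moment; what a row does not reach only later rows make up. A row lasts 1/8 s, in which the tool goes at most 62.5 mm and 10.7 degrees, less where a joint would pass 70% of its speed; a pose out of reach is approached as far as the arm can. A call with a gripper value outside its range is refused whole. OPENING is the closure, from -1 (fully open) to 1 (shut), set as the call begins (- or left out, the last holds). The fingers move at their own pace and stop on an object; FORCE is the grip in N (left out, the last holds). Time passes only in rows, so rows that repeat a pose let the fingers close, or fill a call up. It gives the time, the measured TCP pose, the force, the opening and the grip force at its end, in the units of the state.
- telemetry.state(): the state, without advancing time (a new reading comes with each control period).
- imaging.get_image(name): name is "scene" or "top" or "wrist"; returns the picture (400x640x3 uint8, blue, green, red); there is no depth.
- imaging.camera_model(name): a dict with "mtx" (3x3 intrinsics, pixels), "T" (4x4, takes a point from camera to world coordinates). Camera axes: x right, y down, z forward; pixel columns grow to the right and rows downward; lengths in m; the calibration is good to about 2 mm. A picture is of the moment at which its call begins: read the wrist's pose just before it. camera_model takes no time and is no camera call; for the wrist camera it gives the pose at the moment of the call.
- workorder.job_done(): hands the job in; it is judged then, once.
The state is a dict: "time": time; "joints": joint angles; "joint_vel": joint speeds; "joint_torque": joint torques, N m; "eef_pos": TCP position; "orientation": TCP orientation; "force": force on the tool from outside, world axes, zero at the start; "torque": the same for the moment, N m; "gripper_width": opening from 0.0 (shut) to 1.0 (fully open); "grip_force": force on a finger pad.
Only numpy, scipy, OpenCV 4.12 (cv2) and the standard library are available. Lean on these libraries where they do the work, as an engineer would, in place of code of your own. Each camera call takes 0.05 s, during which the arm holds its last target. There are 200 camera calls.

TASK

Resuspend the settled sample in the round-bodied amber flask on the touch-start mixer: lift the flask by its neck clear of the bench, tip it to about 40 degrees (never past 60) and pause there for a second so that the sediment slides off the base, then bring it upright again while it is still in the air. Lower it upright into the mixer's sprung ring and press it straight down, firmly but without ramming the glass, until the ring is down at its lower stop; the mixer runs only while the flask is held down, so finish holding the flask, pressed down there. Leave the beaker, the timer, the tube rack and the two vials where they stand.

Things in the scene. Friction and masses are not known exactly. Their poses are not given: they have to be found in the camera images.
- flask: Loose amber glass flask, 117 mm tall, 0.13 to 0.25 kg, upright on the bench: ball-shaped body 66 mm across (centre 28 mm up) on a flat base 35 mm across, straight neck 26 mm across from 59 to 96 mm up, lip 31 mm across above it, fixed blue ribbed cap 33 mm across from 100 to 117 mm. Origin: centre of its underside; z up through the cap; symmetric about z.
- mixer: Fixed touch-start mixer, left or right in the work area: white box 176 x 140 x 62 mm, black front panel with dial on its -x side, aluminium plate 124 mm across on it (top 70 mm above the bench). Three guide posts 49 mm from the ring's axis, tops 114 mm above the bench. Origin: on the bench under the ring's axis; z up; box from x -100 to +76, y -70 to +70 mm in its own axes.
- cradle_seat (a point): Centre of the underside of the mixer's sprung ring; moves with it: 96 mm above the bench when up, 82 mm when down. Ring 12 mm high, 83 mm outside, black rubber in an aluminium hoop; its conical bore, 52 mm below widening to 68 mm on top, centres the flask's body. A flask seated upright has its underside 6.5 mm below this point, clear of the plate below. z up.
- cradle (a joint): Downward travel of the sprung ring, m: 0 = up (free), 0.014 = on its lower stop. It slides straight down on its posts against springs: the flask's weight alone does not move it, an added push of about 2 N starts it, about 8 N brings it to the stop; it springs back when let go.
- beaker: Bystander: clear glass beaker with a spout, 66 x 69 x 88 mm, loose, standing at the back. Origin: centre of its underside.
- timer: Bystander: white lab timer with three round buttons, 69 x 70 x 34 mm, loose, at the front edge of the bench. Origin: centre of its underside.
- tube_rack: Bystander: blue rack with small capped tubes, 75 x 210 x 106 mm, loose, at the back. Origin: centre of its underside.
- vial_a: Bystander: small clear vial with a white cap, 23 x 23 x 48 mm, loose, at the right. Origin: centre of its underside.
- vial_b: Bystander: small brown vial with a white cap, 23 x 23 x 48 mm, loose, at the right. Origin: centre of its underside.
Not all that is in view belongs to the job. Of the things that look like the flask, take the one that is farthest to the robot's left at the start.

How it is judged:
By the outcome, as a careful person would: the job done as asked, in the order asked, and still so for the second after the job is handed in, while the arm keeps its last pose, push and grip.
It also fails if it takes over 58 s, if anything falls off the work surface, if the arm or the gripper's body presses on something with over 40 N, if the wrist force passes 120 N, or if a joint passes its speed limit or range.

## Working session

There is one attempt and no reset: what is moved stays moved. The work goes in short steps, Python scripts to look and compute and a shell command to move; the robot and the scene stay as the last step left them, time stands still between calls to the robot, and variables do not carry over. Pictures are saved under pics/ and viewed, at most 10 in all, crops included, and the job is handed in when it is done.

```bash
mkdir -p pics; ls; python3 - <<'E'
from rig import telemetry, imaging
import cv2, numpy as np
print(telemetry.state())
a=imaging.get_image("scene"); b=imaging.get_image("top")
cv2.imwrite("pics/scene.png",a); cv2.imwrite("pics/top.png",b)
np.set_printoptions(precision=4,suppress=True)
for n in("scene","top","wrist"):
    m=imaging.camera_model(n); print(n,np.array(m["mtx"]),np.array(m["T"]))
E
```

```text
pics
{'time': 0.0, 'joints': array([-7.52858791e+01,  1.64549110e+01,  9.04244107e+01,  2.65665838e-04,
        7.32581095e+01, -8.59315638e+00]), 'joint_vel': array([-0.05800464, -0.02194906,  0.05426276, -0.04329671,  0.0249374 ,
        0.00253557]), 'joint_torque': array([-9.49772152e-05, -4.05980265e+01, -2.92627680e+01, -1.62878100e-04,
        5.82148583e-03, -3.87165329e-06]), 'eef_pos': array([ 0.26692925, -0.61919854,  0.20911498]), 'orientation': array([[ 9.18396775e-01,  3.95660205e-01, -6.04947315e-04],
       [ 3.95660501e-01, -9.18393913e-01,  2.32109019e-03],
       [ 3.62783088e-04, -2.37103550e-03, -9.99997123e-01]]), 'force': array([0.56815847, 0.25300525, 0.24045191]), 'torque': array([ 0.00633687, -0.02981301,  0.00377214]), 'grip_force': 0.0, 'gripper_width': 0.9970190789299759}
scene [[441.8943   0.     320.7203]
 [  0.     441.8943 201.0532]
 [  0.       0.       1.    ]] [[-0.595  -0.5701  0.5665 -0.2445]
 [-0.8037  0.4192 -0.4223  0.5171]
 [ 0.0032 -0.7066 -0.7076  1.0898]
 [ 0.      0.      0.      1.    ]]
top [[437.2736   0.     314.6392]
 [  0.     437.2736 200.319 ]
 [  0.       0.       1.    ]] [[-0.022  -0.9939  0.1078  0.415 ]
 [-0.9998  0.0217 -0.0034 -0.0478]
 [ 0.0011 -0.1078 -0.9942  1.3296]
 [ 0.      0.      0.      1.    ]]
wrist [[294.0812   0.     318.532 ]
 [  0.     294.0812 198.7243]
 [  0.       0.       1.    ]] [[ 0.396  -0.8794 -0.2643  0.3334]
 [-0.9183 -0.3797 -0.1124 -0.5905]
 [-0.0016  0.2872 -0.9579  0.3739]
 [ 0.      0.      0.      1.    ]]
```

View pics/scene.png

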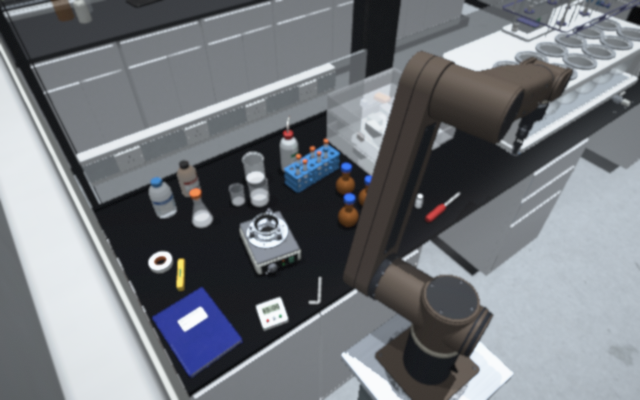

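View pics/top.png

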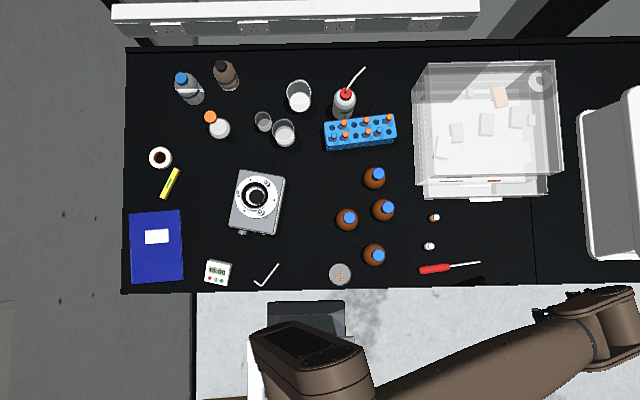

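Scene and top views: four amber flasks with blue caps appear in the top view at about (346,219), (383,210), (374,178) and (374,254). The brown bottle at (226,75) has a dark cap and straight sides, so it is not a candidate. Robot-left is image-left, so my choice is (346,219). The mixer is at (257,200), with its ring centre near (257,196).

```bash
cat > h.py <<'E'
import numpy as np, cv2
from rig import telemetry, imaging
np.set_printoptions(precision=4,suppress=True)
def ray(n,uv,m=None):
    m=m or imaging.camera_model(n); K=np.array(m["mtx"]);T=np.array(m["T"])
    d=T[:3,:3]@np.linalg.solve(K,[uv[0],uv[1],1]); return T[:3,3],d
def plane(n,uv,z,m=None):
    o,d=ray(n,uv,m); return o+d*(z-o[2])/d[2]
def proj(n,p,m=None):
    m=m or imaging.camera_model(n); K=np.array(m["mtx"]);T=np.array(m["T"])
    q=K@(T[:3,:3].T@(np.array(p)-T[:3,3])); return q[:2]/q[2]
def cross(n1,a,n2,b):
    o1,d1=ray(n1,a);o2,d2=ray(n2,b);A=np.c_[d1,-d2];t=np.linalg.lstsq(A,o2-o1,rcond=None)[0]
    return (o1+d1*t[0]+o2+d2*t[1])/2, np.linalg.norm(o1+d1*t[0]-o2-d2*t[1])
def blobs(im,lo,hi,amin=15):
    m=cv2.inRange(cv2.cvtColor(im,cv2.COLOR_BGR2HSV),lo,hi)
    n,l,s,c=cv2.connectedComponentsWithStats(m)
    return [(c[i],s[i]) for i in range(1,n) if s[i][4]>=amin]
E
python3 - <<'E'
from h import *
a=cv2.imread("pics/scene.png");b=cv2.imread("pics/top.png")
for n,im in(("scene",a),("top",b)):
    for c,s in blobs(im,(100,120,120),(118,255,255)):
        print(n,c,s,plane(n,c,.112))
g=[(c,s) for c,s in blobs(b,(5,100,40),(18,255,255),60)]
for c,s in g: print("amber",c,s,plane("top",c,.03))
for uv in [(257,196)]: print("ring",plane("top",uv,.108))
# mixer box top corners
gr=cv2.cvtColor(b,cv2.COLOR_BGR2GRAY)[150:250,215:300]
m=(gr>70).astype(np.uint8)
cs,_=cv2.findContours(m,cv2.RETR_EXTERNAL,cv2.CHAIN_APPROX_SIMPLE);c=max(cs,key=cv2.contourArea)
r=cv2.minAreaRect(c);print(r); bx=cv2.boxPoints(r)+[215,150]
print([plane("top",p,.062) for p in bx])
cr=np.hstack([cv2.resize(b[150:250,215:300],None,fx=4.5,fy=4.5,interpolation=2),cv2.resize(b[160:260,325:407],None,fx=4.5,fy=4.5,interpolation=2)])
cv2.imwrite("pics/crop1.png",cr);print(cr.shape)
E
```

```text
scene [312.1677 162.616 ] [284 146  56  34 638] [ 0.7051 -0.1534  0.112 ]
scene [345.8718 166.3205] [341 162  11   9  78] [ 0.6216 -0.2343  0.112 ]
scene [367.8913 178.5435] [365 175   7   8  46] [ 0.5304 -0.254   0.112 ]
scene [155.5484 180.9355] [151 178  11   7  62] [0.933  0.3134 0.112 ]
scene [349.0538 197.4731] [344 193  11  10  93] [ 0.4982 -0.1478  0.112 ]
scene [196.5829 331.608 ] [ 153  288   88   87 3635] [0.358  0.4397 0.112 ]
top [180.1619  77.4952] [175  72  12  12 105] [0.9121 0.3284 0.112 ]
top [358.9676 130.3689] [ 324  114   73   34 1388] [ 0.7447 -0.1827  0.112 ]
top [378.3097 172.7965] [373 167  12  12 113] [ 0.6211 -0.2332  0.112 ]
top [387.6991 206.8053] [382 201  12  12 113] [ 0.5243 -0.2559  0.112 ]
top [154.7668 247.8462] [ 129  210   54   74 3250] [0.4244 0.3932 0.112 ]
top [348.8468 217.2703] [343 212  12  12 111] [ 0.4973 -0.1463  0.112 ]
top [377.8824 254.8571] [372 249  13  13 119] [ 0.3916 -0.2234  0.112 ]
amber [209.9774 116.1654] [204 110  13  13 133] [0.8211 0.2614 0.03  ]
amber [372.537 179.537] [364 167  22  22 257] [ 0.6149 -0.2276  0.03  ]
amber [381.1024 210.7913] [373 199  22  22 254] [ 0.5201 -0.2497  0.03  ]
amber [345.6929 220.1063] [336 208  22  23 254] [ 0.4947 -0.1433  0.03  ]
amber [371.9231 254.2269] [363 244  23  22 260] [ 0.3922 -0.2177  0.03  ]
amber [231.5    398.1282] [209 396  38   4  78] [-0.0057  0.197   0.03  ]
ring [0.5632 0.1098 0.108 ]
((41.30769348144531, 53.96153259277344), (48.04844665527344, 64.91443634033203), 11.309932708740234)
[array([0.4685, 0.2051, 0.062 ]), array([0.6545, 0.1676, 0.062 ]), array([0.6234, 0.0296, 0.062 ]), array([0.4383, 0.0691, 0.062 ])]
(450, 751, 3)
```

View pics/crop1.png

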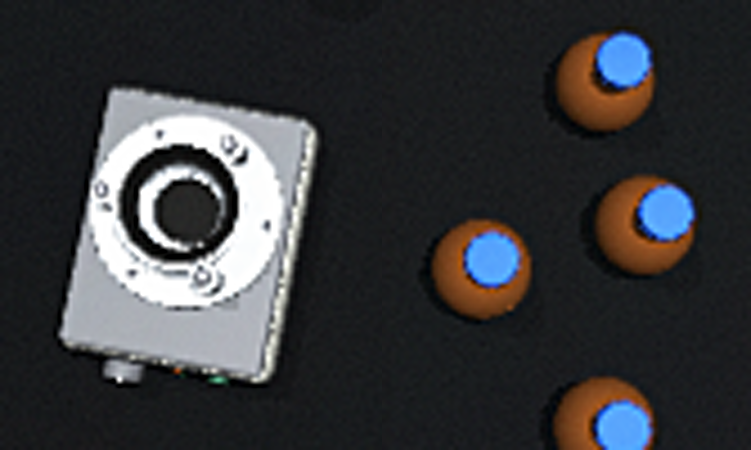

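The crop confirms it: the leftmost flask has a round body and a blue cap at (492,258) in the crop, and its neighbours are at least 110 mm away. The mixer ring is at about (180,202), with its posts at (232,145), (103,190) and (207,278). Both views put the flask at (0.497, -0.147). I'll move to a hover now and work out the ring position along the way.

```bash
python3 -m pendant '[[[1,-0.9,-1],[0,0,-3]],[[4,-3.4,-2],[0,0,-10]],[[8,-6.9,-3],[0,0,-17]],[[12,-10.3,-4],[0,0,-24]],[[16,-13.8,-5],[0,0,-31]],[[20,-17.2,-5],[0,0,-38]],[[24,-20.7,-5],[0,0,-45]],[[27,-23.3,-5],[0,0,-50]]]' -1 60
python3 - <<'E'
from h import *
P=[plane("top",(215+x/4.5,150+y/4.5),.114)[:2] for x,y in((232,145),(103,190),(207,278))]
c=cv2.minEnclosingCircle
A=np.c_[2*np.array(P),np.ones(3)];s=np.linalg.solve(A,(np.array(P)**2).sum(1));print("posts",P,s[:2],np.sqrt(s[2]+s[0]**2+s[1]**2))
print("plate",plane("top",(215+187/4.5,150+210/4.5),.07),"ring",plane("top",(215+180/4.5,150+202/4.5),.108))
st=telemetry.state();R=st["orientation"]
print(st["eef_pos"],st["joints"],R, "to hover",100*R.T@(np.array([.497,-.147,.26])-st["eef_pos"]))
E
```

```text
time: 1.1
eef_pos: [0.4233, -0.2969, 0.2601]
orientation: [[0.283, 0.959, -0.0], [0.959, -0.283, 0.001], [0.0, -0.0, -1.0]]
force: [1.0, -0.2, 0.0]
gripper_width: 1.001
grip_force: 0.0
posts [array([0.6008, 0.0819]), array([0.5743, 0.1625]), array([0.5179, 0.0982])] [0.5642 0.1145] 0.04903613759334774
plate [0.5659 0.116  0.07  ] ring [0.5664 0.1154 0.108 ]
[ 0.4233 -0.2969  0.2601] [-46.3063  -5.8872 109.0823   0.0123  76.8411 -29.8463] [[ 0.2834  0.959  -0.0003]
 [ 0.959  -0.2834  0.0006]
 [ 0.0005 -0.0004 -1.    ]] to hover [16.464   2.8215  0.0194]
```

```bash
python3 -m pendant '[[[1,0.2,0],[0,0,0]],[[3.5,0.6,0],[0,0,0]],[[7,1.2,0],[0,0,0]],[[10.5,1.8,0],[0,0,0]],[[13.5,2.3,0],[0,0,0]],[[15.5,2.7,0],[0,0,0]],[[16.5,2.8,0],[0,0,0]],[[16.5,2.8,0],[0,0,0]]]'
python3 - <<'E'
from h import *
st=telemetry.state(); m=imaging.camera_model("wrist"); im=imaging.get_image("wrist"); cv2.imwrite("pics/w1.png",im)
for c,s in blobs(im,(100,120,120),(118,255,255),100): print(c,s,plane("wrist",c,.112,m))
t=imaging.get_image("top")
print(st["eef_pos"],proj("wrist",[.497,-.147,.117],m))
E
```

```text
time: 2.1
eef_pos: [0.497, -0.1493, 0.2603]
orientation: [[0.287, 0.958, -0.001], [0.958, -0.287, -0.0], [-0.0, -0.001, -1.0]]
force: [-0.4, 0.1, -0.2]
gripper_width: 1.003
grip_force: 0.0
[522.5372 132.783 ] [  463    42   118   185 10781] [ 0.7141 -0.1615  0.112 ]
[317.4746 177.4863] [302 161  32  33 767] [ 0.496  -0.1458  0.112 ]
[444.9579 218.9579] [429 204  32  30 689] [ 0.6207 -0.2333  0.112 ]
[366.231  258.6026] [351 245  30  28 619] [ 0.523  -0.2563  0.112 ]
[250.1109 264.4863] [236 251  29  27 586] [ 0.3886 -0.2242  0.112 ]
[ 0.497  -0.1493  0.2603] [318.6839 179.2942]
```

View pics/w1.png

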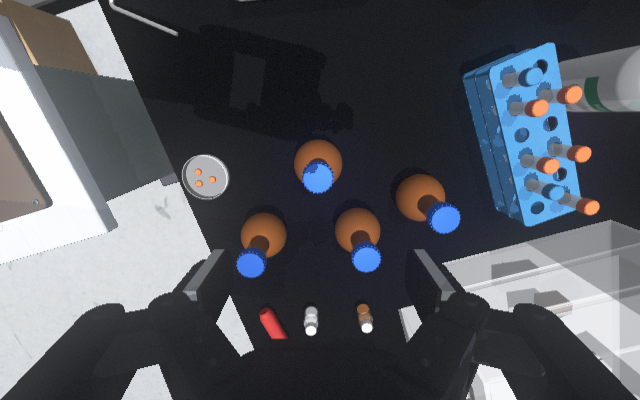

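The wrist view shows the chosen flask's cap at (317,178), between the finger lines, with its neighbours at (366,259), (445,219) and (250,264). It ray-casts to (0.496, -0.146), which agrees with the first measurement. Next I descend.

```bash
python3 -m pendant '[[[0.1,0,1],[0,0,0]],[[0.1,0,3],[0,0,0]],[[0.1,0,5],[0,0,0]],[[0.1,0,7],[0,0,0]],[[0.1,0,9],[0,0,0]],[[0.1,0,10],[0,0,0]],[[0.1,0,10.5],[0,0,0]],[[0.1,0,10.5],[0,0,0]]]'
python3 - <<'E'
from h import *
st=telemetry.state();R=st["orientation"]
print(st["eef_pos"],100*R.T@(np.array([.4965,-.1463,.061])-st["eef_pos"]))
E
```

```text
time: 3.2
eef_pos: [0.4974, -0.1482, 0.1556]
orientation: [[0.287, 0.958, 0.0], [0.958, -0.287, -0.0], [-0.0, 0.0, -1.0]]
force: [0.5, -0.1, 0.1]
gripper_width: 1.0
grip_force: 0.0
[ 0.4974 -0.1482  0.1556] [ 0.1598 -0.1481  9.4616]
```

```bash
python3 -m pendant '[[[0.1,-0.1,1],[0,0,0]],[[0.2,-0.1,3],[0,0,0]],[[0.2,-0.1,5],[0,0,0]],[[0.2,-0.1,7],[0,0,0]],[[0.2,-0.1,8.5],[0,0,0]],[[0.2,-0.1,9.2],[0,0,0]],[[0.2,-0.1,9.4],[0,0,0]],[[0.2,-0.1,9.4],[0,0,0]]]'
python3 -m pendant '[[[0,0,0],[0,0,0]],[[0,0,0],[0,0,0]],[[0,0,0],[0,0,0]],[[0,0,0],[0,0,0]],[[0,0,0],[0,0,0]],[[0,0,0],[0,0,0]],[[0,0,0],[0,0,0]],[[0,0,0],[0,0,0]]]' 1 60
```

```text
time: 4.2
eef_pos: [0.4974, -0.1461, 0.062]
orientation: [[0.287, 0.958, 0.001], [0.958, -0.287, -0.0], [-0.0, 0.001, -1.0]]
force: [-1.3, -0.9, -0.0]
gripper_width: 1.003
grip_force: 0.0
time: 5.2
eef_pos: [0.4973, -0.1461, 0.062]
orientation: [[0.287, 0.958, 0.001], [0.958, -0.287, -0.0], [-0.0, 0.001, -1.0]]
force: [-0.8, -0.1, 5.1]
gripper_width: 0.372
grip_force: 59.3
```

```bash
python3 - <<'E'
from h import *
im=imaging.get_image("wrist"); cv2.imwrite("pics/w2.png",cv2.resize(im[120:400,180:460],None,fx=2,fy=2,interpolation=2))
E
```

```text
(no output)
```

View pics/w2.png

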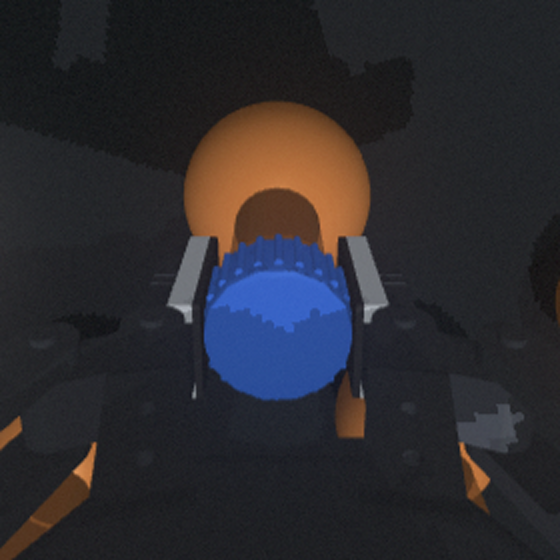

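```bash
python3 - <<'E'
from h import *
st=telemetry.state();R=st["orientation"];p=st["eef_pos"]; print(st["grip_force"],st["gripper_width"])
def crop(q): u=proj("wrist",q); return (u-[180,120])*2
for up in (0,.005,.01,.02,.03,.04):
  print(up,[crop(p+R@np.array([.011,s*w,-up])).round(0) for w in(.013,.0165) for s in(-1,1)])
for z in(.059,.096,.117): print(z,[crop(np.array([.4965,-.1463,z])+R@np.array(v)) .round(0) for v in([0,-.0165,0],[0,.0165,0],[.0165,0,0],[-.0165,0,0])])
E
```

```text
59.258623123168945 0.3687267011274028
0 [array([236., 198.]), array([323., 198.]), array([224., 198.]), array([335., 198.])]
0.005 [array([235., 204.]), array([325., 204.]), array([223., 204.]), array([337., 204.])]
0.01 [array([234., 211.]), array([326., 211.]), array([221., 211.]), array([338., 211.])]
0.02 [array([231., 225.]), array([329., 225.]), array([218., 225.]), array([342., 225.])]
0.03 [array([228., 241.]), array([332., 241.]), array([214., 241.]), array([346., 241.])]
0.04 [array([225., 259.]), array([336., 259.]), array([210., 259.]), array([351., 259.])]
0.059 [array([224., 229.]), array([331., 229.]), array([277., 179.]), array([277., 277.])]
0.096 [array([211., 290.]), array([344., 290.]), array([278., 228.]), array([278., 347.])]
0.117 [array([201., 339.]), array([355., 339.]), array([278., 269.]), array([278., 403.])]
```

The wrist crop shows the pads on the lip and cap at about (205,240)–(195,390), with a clear gap to the neck at (235–320,210). The opening of about 31 mm agrees. So the pads sit higher than I assumed and I have to regrip lower. First I'll cross-check the finger height from the side view.

```bash
python3 - <<'E'
from h import *
st=telemetry.state();R=st["orientation"];p=st["eef_pos"]
im=imaging.get_image("scene"); c=cv2.resize(im[120:240,290:420],None,fx=5,fy=5,interpolation=2)
cv2.imwrite("pics/s2.png",c)
for up in (0,.03,.06,.073,.098): print(up,[((proj("scene",p+R@np.array([0,s*.018,-up]))-[290,120])*5).round(0) for s in(-1,1)])
E
```

```text
0 [array([301., 463.]), array([280., 426.])]
0.03 [array([303., 431.]), array([282., 393.])]
0.06 [array([306., 397.]), array([284., 359.])]
0.073 [array([307., 382.]), array([285., 344.])]
0.098 [array([309., 353.]), array([287., 315.])]
```

View pics/s2.png

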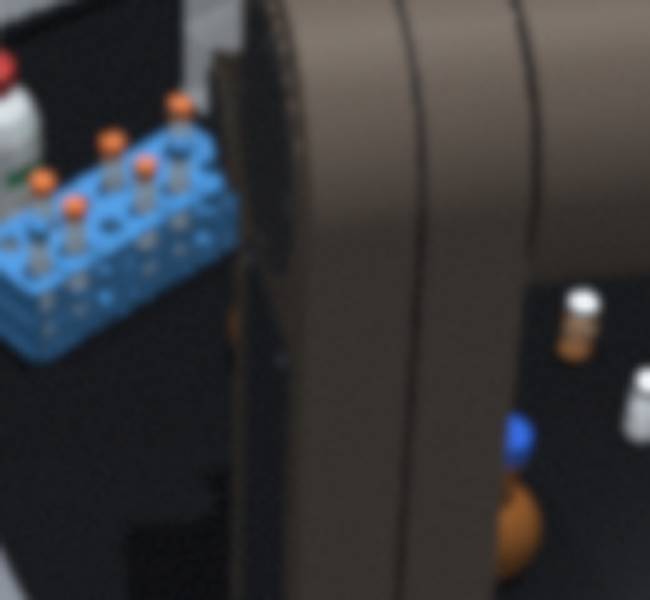

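The arm hides the fingers in the scene view: only a cap sliver at (518,437) shows. I'll go by the wrist view and feel, opening, stepping down under force watch and regripping gently.

```bash
python3 -m pendant '[[[0,0,0],[0,0,0]],[[0,0,0],[0,0,0]],[[0,0,0],[0,0,0]],[[0,0,0],[0,0,0]],[[0,0,0.3],[0,0,0]],[[0,0,0.7],[0,0,0]],[[0,0,1.1],[0,0,0]],[[0,0,1.2],[0,0,0]]]' -1 20
python3 -m pendant '[[[0,0,0],[0,0,0]],[[0,0,0],[0,0,0]],[[0,0,0],[0,0,0]],[[0,0,0],[0,0,0]],[[0,0,0],[0,0,0]],[[0,0,0],[0,0,0]],[[0,0,0],[0,0,0]],[[0,0,0],[0,0,0]]]' 1 20
```

```text
time: 6.3
eef_pos: [0.4966, -0.1457, 0.049]
orientation: [[0.287, 0.958, -0.001], [0.958, -0.287, 0.0], [0.0, -0.001, -1.0]]
force: [0.6, -1.0, -0.5]
gripper_width: 0.998
grip_force: 0.0
time: 7.3
eef_pos: [0.4971, -0.146, 0.0497]
orientation: [[0.287, 0.958, 0.0], [0.958, -0.287, -0.0], [-0.0, 0.0, -1.0]]
force: [0.0, 0.0, 2.1]
gripper_width: 0.375
grip_force: 19.8
```

```bash
python3 -m pendant '[[[0,0,0],[0,0,0]],[[0,0,0],[0,0,0]],[[0,0,0],[0,0,0]],[[0,0,0],[0,0,0]],[[0,0,0.2],[0,0,0]],[[0,0,0.4],[0,0,0]],[[0,0,0.5],[0,0,0]],[[0,0,0.5],[0,0,0]]]' -1 20
python3 -m pendant '[[[0,0,0.1],[0,0,0]],[[0,0,0.1],[0,0,0]],[[0,0,0.2],[0,0,0]],[[0,0,0.2],[0,0,0]],[[0,0,0.3],[0,0,0]],[[0,0,0.3],[0,0,0]],[[0,0,0.3],[0,0,0]],[[0,0,0.3],[0,0,0]]]'
```

```text
time: 8.3
eef_pos: [0.4969, -0.1458, 0.0443]
orientation: [[0.287, 0.958, -0.0], [0.958, -0.287, 0.0], [0.0, -0.0, -1.0]]
force: [0.3, -0.4, 0.8]
gripper_width: 1.003
grip_force: 0.0
time: 9.3
eef_pos: [0.497, -0.1459, 0.0416]
orientation: [[0.287, 0.958, 0.0], [0.958, -0.287, -0.0], [-0.0, 0.0, -1.0]]
force: [0.6, -0.4, 1.2]
gripper_width: 1.0
grip_force: 0.0
```

```bash
python3 -m pendant '[[[0,0,0.1],[0,0,0]],[[0,0,0.2],[0,0,0]],[[0,0,0.3],[0,0,0]],[[0,0,0.4],[0,0,0]],[[0,0,0.5],[0,0,0]],[[0,0,0.6],[0,0,0]],[[0,0,0.6],[0,0,0]],[[0,0,0.6],[0,0,0]]]'
python3 -m pendant '[[[0,0,0],[0,0,0]],[[0,0,0],[0,0,0]],[[0,0,0],[0,0,0]],[[0,0,0],[0,0,0]],[[0,0,0],[0,0,0]],[[0,0,0],[0,0,0]],[[0,0,0],[0,0,0]],[[0,0,0],[0,0,0]]]' 1 20
python3 - <<'E'
from h import *
im=imaging.get_image("wrist"); cv2.imwrite("pics/w3.png",cv2.resize(im[120:400,180:460],None,fx=2,fy=2,interpolation=2))
E
```

```text
time: 10.3
eef_pos: [0.497, -0.1459, 0.0356]
orientation: [[0.287, 0.958, 0.0], [0.958, -0.287, -0.0], [0.0, 0.0, -1.0]]
force: [-1.0, 0.5, 0.1]
gripper_width: 0.999
grip_force: 0.0
time: 11.3
eef_pos: [0.4972, -0.146, 0.0359]
orientation: [[0.287, 0.958, 0.0], [0.958, -0.287, -0.0], [-0.0, 0.0, -1.0]]
force: [-0.9, -0.1, 5.4]
gripper_width: 0.336
grip_force: 15.5
```

View pics/w3.png

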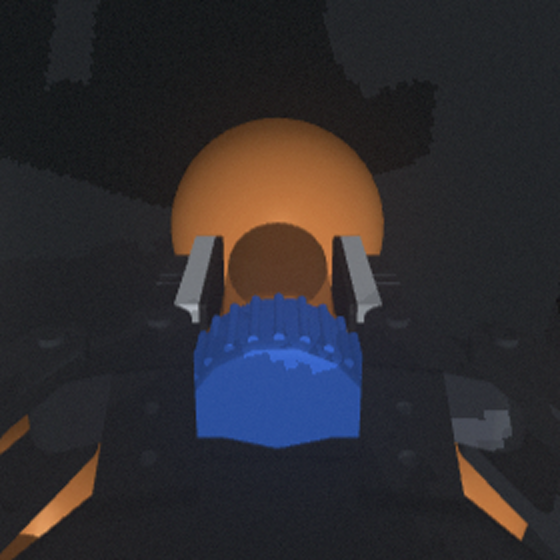

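The crop now shows the pad tips at (223,237) and (333,237), beside the neck base where it meets the shoulder, with the palm close over the cap. The opening of about 29.6 mm and the 5 N lift suggest the tips are wedged on the ball's shoulder. I'll raise 4 mm and regrip.

```bash
python3 -m pendant '[[[0,0,0],[0,0,0]],[[0,0,0],[0,0,0]],[[0,0,0],[0,0,0]],[[0,0,0],[0,0,0]],[[0,0,-0.2],[0,0,0]],[[0,0,-0.4],[0,0,0]],[[0,0,-0.4],[0,0,0]],[[0,0,-0.4],[0,0,0]]]' -1 20
python3 -m pendant '[[[0,0,0],[0,0,0]],[[0,0,0],[0,0,0]],[[0,0,0],[0,0,0]],[[0,0,0],[0,0,0]],[[0,0,0],[0,0,0]],[[0,0,0],[0,0,0]],[[0,0,0],[0,0,0]],[[0,0,0],[0,0,0]]]' 1 20
python3 - <<'E'
from h import *
im=imaging.get_image("wrist"); cv2.imwrite("pics/w4.png",cv2.resize(im[120:400,180:460],None,fx=2,fy=2,interpolation=2))
E
```

```text
time: 12.35
eef_pos: [0.497, -0.1459, 0.0396]
orientation: [[0.287, 0.958, 0.0], [0.958, -0.287, -0.0], [0.0, 0.0, -1.0]]
force: [-0.2, -0.4, -0.4]
gripper_width: 1.004
grip_force: 0.0
time: 13.35
eef_pos: [0.497, -0.1459, 0.0396]
orientation: [[0.287, 0.958, 0.0], [0.958, -0.287, 0.0], [0.0, -0.0, -1.0]]
force: [-0.1, 0.4, 0.1]
gripper_width: 0.335
grip_force: 18.7
```

The opening is the same at both heights, so the pad tops are on the 31 mm lip rather than the shoulder. The pads need to be lower still, about 0.033.

```bash
python3 -m pendant '[[[0,0,0],[0,0,0]],[[0,0,0],[0,0,0]],[[0,0,0],[0,0,0]],[[0,0,0.2],[0,0,0]],[[0,0,0.4],[0,0,0]],[[0,0,0.6],[0,0,0]],[[0,0,0.7],[0,0,0]],[[0,0,0.7],[0,0,0]]]' -1 20
python3 -m pendant '[[[0,0,0],[0,0,0]],[[0,0,0],[0,0,0]],[[0,0,0],[0,0,0]],[[0,0,0],[0,0,0]],[[0,0,0],[0,0,0]],[[0,0,0],[0,0,0]],[[0,0,0],[0,0,0]],[[0,0,0],[0,0,0]]]' 1 20
```

```text
time: 14.4
eef_pos: [0.4969, -0.1459, 0.0324]
orientation: [[0.287, 0.958, -0.0], [0.958, -0.287, 0.0], [0.0, -0.0, -1.0]]
force: [0.2, 0.5, -0.3]
gripper_width: 1.002
grip_force: 0.0
time: 15.4
eef_pos: [0.4976, -0.1462, 0.0355]
orientation: [[0.287, 0.958, -0.001], [0.958, -0.287, -0.0], [-0.0, -0.001, -1.0]]
force: [-6.3, 2.5, 16.2]
gripper_width: 0.343
grip_force: 15.3
```

Now the tips wedge on the ball (16 N up). The usable window for the tool is therefore narrow, about 0.037–0.038. I'll try that.

```bash
python3 -m pendant '[[[0,0,0],[0,0,0]],[[0,0,0],[0,0,0]],[[0,0,0],[0,0,0]],[[0,0,0],[0,0,0]],[[0,0,-0.2],[0,0,0]],[[0,0,-0.5],[0,0,0]],[[0,0,-0.5],[0,0,0]],[[0,0,-0.5],[0,0,0]]]' -1 20
python3 -m pendant '[[[0,0,0],[0,0,0]],[[0,0,0],[0,0,0]],[[0,0,0],[0,0,0]],[[0,0,0],[0,0,0]],[[0,0,0],[0,0,0]],[[0,0,0],[0,0,0]],[[0,0,0],[0,0,0]],[[0,0,0],[0,0,0]]]' 1 20
python3 - <<'E'
from h import *
st=telemetry.state();R=st["orientation"];p=st["eef_pos"]
im=imaging.get_image("wrist")
cv2.imwrite("pics/w5.png",cv2.resize(im[210:350,240:400],None,fx=4.9,fy=4.2,interpolation=cv2.INTER_CUBIC))
E
```

```text
time: 16.4
eef_pos: [0.497, -0.1459, 0.0376]
orientation: [[0.287, 0.958, 0.0], [0.958, -0.287, -0.0], [-0.0, 0.0, -1.0]]
force: [-0.3, -0.1, 0.2]
gripper_width: 0.998
grip_force: 0.0
time: 17.4
eef_pos: [0.497, -0.1459, 0.0376]
orientation: [[0.287, 0.958, 0.0], [0.958, -0.287, -0.0], [-0.0, 0.0, -1.0]]
force: [-0.0, -0.6, -0.1]
gripper_width: 0.337
grip_force: 17.1
```

View pics/w5.png

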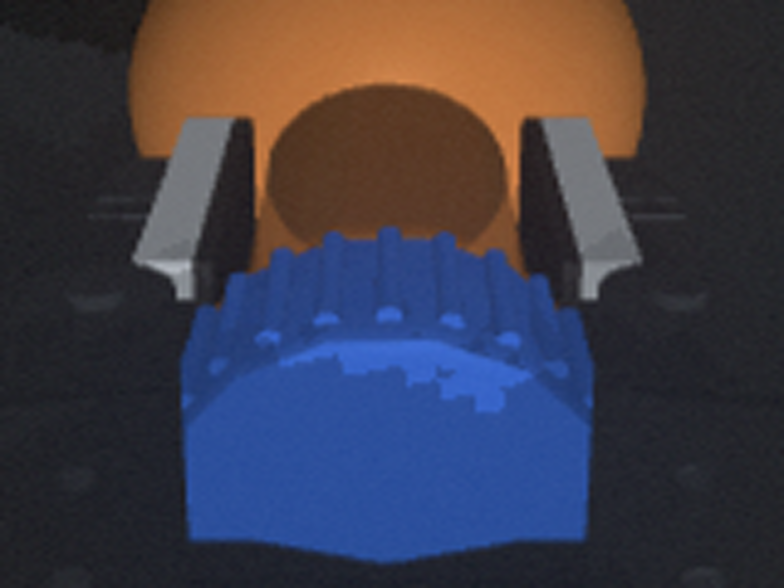

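The crop shows the parts behind the pads jammed against the cap's sides, at x 185 and 590. A tool in line with the flask therefore cannot close on the neck. I'll come in leaning instead, about 65° from the far side with the closing line horizontal and the camera on top, so the fingers pass below the cap. First step: open, rise and turn.

```bash
python3 -m pendant '[[[0,0,0],[0,0,0]],[[0,0,0],[0,0,0]],[[0,0,-1],[0,0,0]],[[0,0,-5],[0,0,0]],[[0,0,-10],[0,0,-8]],[[0,0,-15],[0,0,-18]],[[0,0,-20],[0,0,-28]],[[0,0,-22.5],[0,0,-38]]]' -1 60
python3 -m pendant '[[[0,0,0],[0,0,-10]],[[0,0,0],[0,0,-20]],[[0,0,0],[0,0,-30]],[[0,0,0],[0,0,-40]],[[0,0,0],[0,0,-50]],[[0,0,0],[0,0,-60]],[[0,0,0],[0,0,-69]],[[0,0,0],[0,0,-69]]]'
python3 - <<'E'
from h import *
m=imaging.camera_model("top");t=imaging.get_image("top");cv2.imwrite("pics/t2.png",t)
for c,s in blobs(t,(100,120,120),(118,255,255),40): print(c.round(1),s[4],plane("top",c,.112))
print(telemetry.state()["joints"])
E
```

```text
time: 18.45
eef_pos: [0.4981, -0.1464, 0.2673]
orientation: [[-0.369, 0.929, 0.006], [0.929, 0.369, -0.003], [-0.005, 0.004, -1.0]]
force: [-0.8, 0.0, 0.3]
gripper_width: 1.0
grip_force: 0.0
time: 19.45
eef_pos: [0.497, -0.1458, 0.2632]
orientation: [[-1.0, -0.004, 0.001], [-0.004, 1.0, -0.0], [-0.001, -0.0, -1.0]]
force: [0.3, 0.1, 0.7]
gripper_width: 1.002
grip_force: 0.0
[180.2  77.5] 105 [0.9121 0.3284 0.112 ]
[359.  130.4] 1389 [ 0.7448 -0.1828  0.112 ]
[378.3 172.8] 113 [ 0.6211 -0.2332  0.112 ]
[154.8 247.8] 3248 [0.4244 0.3932 0.112 ]
[ -27.5934   -5.9153  108.8016    0.0033   77.0721 -117.7467]
```

Orientation is as planned. Now I lean 65°.

```bash
python3 -m pendant '[[[0,0,0],[0,5,0]],[[0,0,0],[0,14,0]],[[0,0,0],[0,24,0]],[[0,0,0],[0,34,0]],[[0,0,0],[0,44,0]],[[0,0,0],[0,54,0]],[[0,0,0],[0,62,0]],[[0,0,0],[0,65,0]]]'
python3 - <<'E'
from h import *
st=telemetry.state();R=st["orientation"];p=st["eef_pos"];print(st["joints"],p,R)
N=np.array([.4965,-.1463,.0785]);z=R[:,2]
g=N+.040*z;print("grasp tcp",g,"delta",100*R.T@(g-p),"pre",100*R.T@(g-.1*z-p), "mid",100*R.T@(g-.1*z+[.02,0,.09]-p))
m=imaging.camera_model("wrist");print(np.array(m["T"])[:3,3])
im=imaging.get_image("wrist")
for c,s in blobs(im,(100,120,120),(118,255,255),150): print(c.round(1),s[4],plane("wrist",c,.108,m))
cv2.imwrite("pics/w6.png",im)
E
```

```text
time: 20.5
eef_pos: [0.497, -0.1457, 0.2606]
orientation: [[-0.418, -0.005, -0.908], [-0.002, 1.0, -0.005], [0.908, -0.0, -0.418]]
force: [0.1, -0.4, -0.4]
gripper_width: 1.002
grip_force: 0.0
[ -18.6795   31.4876   81.708   -22.2207  128.6578 -112.4839] [ 0.497  -0.1457  0.2606] [[-0.4184 -0.005  -0.9082]
 [-0.0018  1.     -0.0047]
 [ 0.9083 -0.0003 -0.4184]]
grasp tcp [ 0.4602 -0.1465  0.0618] delta [-16.5201  -0.0524  11.6676] pre [-16.5201  -0.0524   1.6676] mid [-9.1827 -0.065  -3.9147]
[ 0.6139 -0.1449  0.3967]
[255.7 254. ] 642 [ 0.3895 -0.2232  0.108 ]
[319.  334.1] 563 [ 0.4865 -0.1454  0.108 ]
```

```bash
python3 -m pendant '[[[-2,0,-1],[0,0,0]],[[-6,0,-3],[0,0,0]],[[-9,0,-4],[0,0,0]],[[-11,0,-2.5],[0,0,0]],[[-13.5,0,-0.5],[0,0,0]],[[-15.5,0,1],[0,0,0]],[[-16.5,0,1.7],[0,0,0]],[[-16.5,0,1.7],[0,0,0]]]'
python3 - <<'E'
from h import *
st=telemetry.state();R=st["orientation"];p=st["eef_pos"];print(st["joints"])
im=cv2.imread("pics/w6.png")
print([s for c,s in blobs(im,(100,120,120),(118,255,255),150)])
m=imaging.camera_model("wrist");im=imaging.get_image("wrist");cv2.imwrite("pics/w7.png",im)
for c,s in blobs(im,(100,120,100),(118,255,255),150): print(c.round(1),s,plane("wrist",c,.108,m))
t=imaging.get_image("top")
for c,s in blobs(t,(100,120,120),(118,255,255),40): print("top",c.round(1),s[4],plane("top",c,.112))
print(R.T@(np.array([.4965,-.1463,.0785])-p), p)
E
```

```text
time: 21.55
eef_pos: [0.5507, -0.1456, 0.1054]
orientation: [[-0.421, -0.005, -0.907], [-0.002, 1.0, -0.004], [0.907, 0.0, -0.421]]
force: [0.1, -0.9, 1.2]
gripper_width: 1.004
grip_force: 0.0
[ -17.4535   47.5897   74.2855  -18.7475  120.7306 -107.5311]
[array([241, 241,  30,  27, 642], dtype=int32), array([301, 323,  37,  22, 563], dtype=int32)]
[242.6 113.9] [225 101  36  27 827] [ 0.3876 -0.2234  0.108 ]
[319.1 179. ] [ 296  158   48   44 1720] [ 0.4946 -0.1454  0.108 ]
[154.6 202.8] [ 124  178   62   51 2372] [ 0.5214 -0.2563  0.108 ]
[139.3 380.8] [121 365  36  35 505] [ 0.6277 -0.2175  0.108 ]
top [180.2  77.5] 105 [0.9121 0.3284 0.112 ]
top [380.7 128.3] 552 [ 0.7493 -0.2448  0.112 ]
top [378.5 172.9] 108 [ 0.6207 -0.2338  0.112 ]
top [387.7 206.7] 116 [ 0.5245 -0.2559  0.112 ]
top [154.8 247.8] 3250 [0.4244 0.3932 0.112 ]
top [349.  217.2] 106 [ 0.4975 -0.1468  0.112 ]
top [377.9 254.9] 119 [ 0.3916 -0.2234  0.112 ]
[-0.0016 -0.0004  0.0606] [ 0.5507 -0.1456  0.1054]
```

View pics/w7.png

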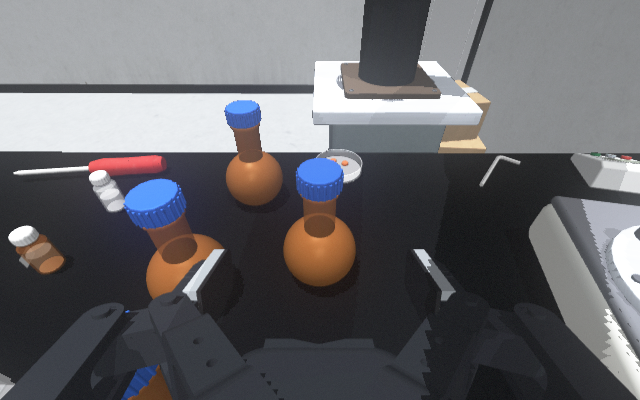

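The close view shows the target flask centred between the open fingers (cap (319,179), neck (320,215)), with the neighbour at (155,205) well outside the left finger. The top view puts the flask at (0.497, -0.147), undisturbed. Now I advance along the tool axis and grip.

```bash
python3 -m pendant '[[[-0.1,-0.1,1],[0,0,0]],[[-0.1,-0.1,3],[0,0,0]],[[-0.1,-0.1,5],[0,0,0]],[[-0.1,-0.1,7],[0,0,0]],[[-0.1,-0.1,8.5],[0,0,0]],[[-0.1,-0.1,9.5],[0,0,0]],[[-0.1,-0.1,9.8],[0,0,0]],[[-0.1,-0.1,9.8],[0,0,0]]]'
python3 -m pendant '[[[0,0,0],[0,0,0]],[[0,0,0],[0,0,0]],[[0,0,0],[0,0,0]],[[0,0,0],[0,0,0]],[[0,0,0],[0,0,0]],[[0,0,0],[0,0,0]],[[0,0,0],[0,0,0]],[[0,0,0],[0,0,0]]]' 1 60
python3 - <<'E'
from h import *
im=imaging.get_image("wrist");cv2.imwrite("pics/w8.png",im)
print([(c.round(1),s) for c,s in blobs(im,(100,120,80),(118,255,255),150)])
E
```

```text
time: 22.65
eef_pos: [0.4632, -0.1472, 0.0637]
orientation: [[-0.423, -0.005, -0.906], [-0.002, 1.0, -0.005], [0.906, -0.0, -0.423]]
force: [0.1, -0.4, 0.2]
gripper_width: 0.999
grip_force: 0.0
time: 23.65
eef_pos: [0.463, -0.1471, 0.0635]
orientation: [[-0.423, -0.005, -0.906], [-0.002, 1.0, -0.005], [0.906, 0.0, -0.423]]
force: [0.8, 0.8, 0.4]
gripper_width: 0.287
grip_force: 58.6
[(array([208.6, 113.9]), array([ 181,   94,   56,   41, 1865], dtype=int32)), (array([317.7, 228.8]), array([ 275,  188,   87,   84, 5716], dtype=int32)), (array([ 32.4, 280.6]), array([   0,  234,   80,  104, 6145], dtype=int32))]
```

The opening is 0.287, which is 26 mm, so this time the grip is on the neck. Now lift 20 cm straight up.

```bash
python3 -m pendant '[[[0.5,0,-0.2],[0,0,0]],[[2.7,0,-1.3],[0,0,0]],[[5.9,0,-2.8],[0,0,0]],[[9.1,0,-4.2],[0,0,0]],[[12.7,0,-5.9],[0,0,0]],[[15.9,0,-7.4],[0,0,0]],[[18.1,0,-8.5],[0,0,0]],[[18.1,0,-8.5],[0,0,0]]]'
python3 - <<'E'
from h import *
st=telemetry.state();print(st["joints"],st["force"],st["gripper_width"])
im=imaging.get_image("wrist");cv2.imwrite("pics/w9.png",im)
print([(c.round(1),s) for c,s in blobs(im,(100,120,80),(118,255,255),150)])
E
```

```text
time: 24.7
eef_pos: [0.4642, -0.1473, 0.2659]
orientation: [[-0.427, -0.005, -0.904], [-0.0, 1.0, -0.006], [0.904, -0.002, -0.427]]
force: [0.2, -0.4, -1.2]
gripper_width: 0.286
grip_force: 58.7
[ -19.6503   27.163    86.997   -22.7535  126.8808 -112.8472] [ 0.1888 -0.4012 -1.1729] 0.28552729392419324
[(array([317.9, 229.5]), array([ 275,  189,   86,   84, 5615], dtype=int32)), (array([247.9, 273.6]), array([238, 264,  24,  23, 343], dtype=int32))]
```

Lifted: the cap holds its place in the wrist view and the weight shows as about 1.5 N. Now tip 40° about the closing line, pause for over a second, and bring it back.

```bash
python3 -m pendant '[[[0,0,0],[0,-3,0]],[[0,0,0],[0,-9,0]],[[0,0,0],[0,-16,0]],[[0,0,0],[0,-23,0]],[[0,0,0],[0,-30,0]],[[0,0,0],[0,-36,0]],[[0,0,0],[0,-40,0]],[[0,0,0],[0,-41,0]]]'
python3 -m pendant '[[[0,0,0],[0,0,0]],[[0,0,0],[0,0,0]],[[0,0,0],[0,0,0]],[[0,0,0],[0,0,0]],[[0,0,0],[0,0,0]],[[0,0,0],[0,0,0]],[[0,0,0],[0,0,0]],[[0,0,0],[0,0,0]]]'
python3 - <<'E'
from h import *
im=imaging.get_image("wrist");cv2.imwrite("pics/w10.png",im)
print([(c.round(1),s) for c,s in blobs(im,(100,120,80),(118,255,255),150)])
E
```

```text
time: 25.75
eef_pos: [0.4626, -0.1469, 0.2631]
orientation: [[-0.914, -0.005, -0.407], [-0.004, 1.0, -0.002], [0.407, 0.0, -0.914]]
force: [0.1, 0.2, -1.3]
gripper_width: 0.284
grip_force: 58.7
time: 26.75
eef_pos: [0.4635, -0.1471, 0.2635]
orientation: [[-0.914, -0.005, -0.407], [-0.005, 1.0, -0.002], [0.407, -0.0, -0.914]]
force: [0.3, 0.7, -1.4]
gripper_width: 0.283
grip_force: 58.7
[(array([253.2, 172.9]), array([238, 157,  31,  32, 747], dtype=int32)), (array([317.6, 228.9]), array([ 275,  188,   87,   85, 5749], dtype=int32))]
```

```bash
python3 -m pendant '[[[0,0,0],[0,0,0]],[[0,0,0],[0,0,0]],[[0,0,0],[0,0,0]],[[0,0,0],[0,2,0]],[[0,0,0],[0,7,0]],[[0,0,0],[0,13,0]],[[0,0,0],[0,20,0]],[[0,0,0],[0,27,0]]]'
python3 -m pendant '[[[0,0,0],[0,6,0]],[[0,0,0],[0,11,0]],[[0,0,0],[0,13.5,0]],[[0,0,0],[0,14.5,0]],[[0,0,0],[0,14.5,0]],[[0,0,0],[0,14.5,0]],[[0,0,0],[0,14.5,0]],[[0,0,0],[0,14.5,0]]]'
python3 - <<'E'
from h import *
st=telemetry.state();R=st["orientation"];p=st["eef_pos"];print(p,R,st["force"],st["torque"],st["gripper_width"])
im=imaging.get_image("wrist");cv2.imwrite("pics/w11.png",im)
print([(c.round(1),s) for c,s in blobs(im,(100,120,80),(118,255,255),150)])
E
```

```text
time: 27.8
eef_pos: [0.4641, -0.1472, 0.2635]
orientation: [[-0.626, -0.006, -0.78], [-0.003, 1.0, -0.005], [0.78, -0.0, -0.626]]
force: [-0.8, -0.3, -1.5]
gripper_width: 0.286
grip_force: 58.7
time: 28.8
eef_pos: [0.4634, -0.1471, 0.2638]
orientation: [[-0.415, -0.005, -0.91], [-0.002, 1.0, -0.005], [0.91, -0.0, -0.415]]
force: [1.1, 0.5, -1.1]
gripper_width: 0.287
grip_force: 58.8
[ 0.4634 -0.1471  0.2638] [[-0.4155 -0.0053 -0.9096]
 [-0.0019  1.     -0.0049]
 [ 0.9096 -0.0003 -0.4155]] [ 1.129   0.4845 -1.124 ] [ 0.0011 -0.673   0.0172] 0.28728535990512694
[(array([317.8, 229.4]), array([ 275,  190,   86,   83, 5609], dtype=int32)), (array([246.9, 274.7]), array([237, 265,  24,  23, 338], dtype=int32))]
```

The tilt was 41° for about 1.4 s, then upright again with no slip (the cap pixel is unchanged). Now carry it over the mixer ring.

```bash
python3 -m pendant '[[[-0.2,1.3,-0.3],[0,0,0]],[[-0.8,4.7,-1.0],[0,0,0]],[[-1.6,8.9,-1.9],[0,-0.2,0]],[[-2.4,13.3,-2.8],[0,-0.4,0]],[[-3.1,17.8,-3.8],[0,-0.5,0]],[[-3.9,22,-4.7],[0,-0.5,0]],[[-4.4,25.1,-5.3],[0,-0.5,0]],[[-4.6,26.15,-5.5],[0,-0.5,0]]]'
python3 - <<'E'
from h import *
t=imaging.get_image("top");cv2.imwrite("pics/t3.png",t)
st=telemetry.state();R=st["orientation"];p=st["eef_pos"];print(p,R[:,2],st["force"],st["joints"])
for c,s in blobs(t,(100,120,120),(118,255,255),40): print("top",c.round(1),s[4],plane("top",c,.112+p[2]-.0635))
b=p+[.034,.0005,-.0635];print("base",b,"to ring cm",100*R.T@(np.array([.5655,.1153,.10])-b),100*R.T@np.array([0,0,-.01]))
E
```

```text
time: 29.85
eef_pos: [0.531, 0.1169, 0.244]
orientation: [[-0.422, -0.008, -0.907], [-0.004, 1.0, -0.008], [0.907, -0.0, -0.422]]
force: [0.2, -0.8, -0.5]
gripper_width: 0.287
grip_force: 58.8
[0.5311 0.117  0.2439] [-0.9065 -0.0073 -0.4222] [-0.2463  1.1773 -1.1474] [  1.3347  35.7897  77.1019   1.0644 132.1264 -88.9385]
top [180.2  77.5] 105 [0.8385 0.2727 0.2924]
top [359.  130.4] 1387 [ 0.6959 -0.1627  0.2924]
top [378.3 172.8] 113 [ 0.5906 -0.2058  0.2924]
top [387.6 206.7] 115 [ 0.5083 -0.2249  0.2924]
top [154.8 247.8] 3249 [0.423  0.3278 0.2924]
top [377.9 254.9] 118 [ 0.3949 -0.1974  0.2924]
base [0.5651 0.1175 0.1804] to ring cm [-7.3085 -0.2253  3.3589] [-0.9065 -0.0003  0.4222]
```

```bash
python3 -m pendant '[[[-0.4,0,0.2],[0,0,0]],[[-1.4,0,0.6],[0,0,0]],[[-2.7,0,1.3],[0,0,0]],[[-4,0,1.9],[0,0,0]],[[-5,0,2.3],[0,0,0]],[[-5.8,0,2.7],[0,0,0]],[[-6.3,0,2.9],[0,0,0]],[[-6.3,0,2.9],[0,0,0]]]'
python3 - <<'E'
from h import *
st=telemetry.state();R=st["orientation"];p=st["eef_pos"];print(st["force"],st["joints"])
b=p+[.034,.0005,-.0635];print("base",b,"to seat cm",100*R.T@(np.array([.5655,.1153,.0895])-b),100*R.T@np.array([0,0,-.01]))
E
```

```text
time: 30.9
eef_pos: [0.5315, 0.1149, 0.1747]
orientation: [[-0.422, -0.006, -0.907], [-0.002, 1.0, -0.005], [0.907, 0.0, -0.422]]
force: [-0.7, 0.0, -1.4]
gripper_width: 0.287
grip_force: 58.8
[-0.6918  0.0171 -1.3892] [  1.1281  40.0218  78.4226   0.9153 126.5843 -89.1127]
base [0.5655 0.1154 0.1112] to seat cm [-1.9732 -0.0051  0.9147] [-0.9066 -0.      0.4221]
```

```bash
python3 -m pendant '[[[-0.3,0,0.1],[0,0,0]],[[-0.7,0,0.3],[0,0,0]],[[-1.1,0,0.5],[0,0,0]],[[-1.5,0,0.7],[0,0,0]],[[-1.7,0,0.8],[0,0,0]],[[-1.8,0,0.85],[0,0,0]],[[-1.8,0,0.85],[0,0,0]],[[-1.8,0,0.85],[0,0,0]]]'
python3 -m pendant '[[[-0.1,0,0.05],[0,0,0]],[[-0.2,0,0.1],[0,0,0]],[[-0.3,0,0.15],[0,0,0]],[[-0.4,0,0.2],[0,0,0]],[[-0.5,0,0.23],[0,0,0]],[[-0.5,0,0.23],[0,0,0]],[[-0.5,0,0.23],[0,0,0]],[[-0.5,0,0.23],[0,0,0]]]'
```

```text
time: 31.9
eef_pos: [0.5315, 0.115, 0.1557]
orientation: [[-0.423, -0.005, -0.906], [-0.003, 1.0, -0.005], [0.906, 0.001, -0.423]]
force: [0.2, 2.1, 2.2]
gripper_width: 0.283
grip_force: 59.0
time: 32.9
eef_pos: [0.5315, 0.115, 0.1499]
orientation: [[-0.422, -0.005, -0.906], [-0.003, 1.0, -0.005], [0.906, 0.0, -0.422]]
force: [1.2, 2.9, 5.2]
gripper_width: 0.287
grip_force: 59.2
```

Contact, with a side force of +2.9 N in y and +1.2 N in x: the ring wants the flask slightly toward +y. I'll ease that way before pressing on.

```bash
python3 -m pendant '[[[0,0.05,0],[0,0,0]],[[0,0.1,-0.03],[0,0,0]],[[0,0.15,-0.05],[0,0,0]],[[0,0.15,-0.05],[0,0,0]],[[0,0.15,-0.05],[0,0,0]],[[0,0.15,-0.05],[0,0,0]],[[0,0.15,-0.05],[0,0,0]],[[0,0.15,-0.05],[0,0,0]]]'
python3 -m pendant '[[[-0.1,0,0.05],[0,0,0]],[[-0.2,0,0.1],[0,0,0]],[[-0.3,0,0.14],[0,0,0]],[[-0.4,0,0.19],[0,0,0]],[[-0.4,0,0.19],[0,0,0]],[[-0.4,0,0.19],[0,0,0]],[[-0.4,0,0.19],[0,0,0]],[[-0.4,0,0.19],[0,0,0]]]'
```

```text
time: 33.9
eef_pos: [0.5319, 0.1162, 0.1498]
orientation: [[-0.423, -0.005, -0.906], [-0.002, 1.0, -0.005], [0.906, -0.0, -0.423]]
force: [0.6, 2.2, 5.1]
gripper_width: 0.286
grip_force: 59.2
time: 34.9
eef_pos: [0.532, 0.1166, 0.1458]
orientation: [[-0.423, -0.005, -0.906], [-0.003, 1.0, -0.004], [0.906, 0.001, -0.423]]
force: [1.1, 3.2, 5.7]
gripper_width: 0.28
grip_force: 59.2
```

```bash
python3 -m pendant '[[[-0.1,0.05,0.04],[0,0,0]],[[-0.2,0.1,0.08],[0,0,0]],[[-0.3,0.15,0.12],[0,0,0]],[[-0.4,0.2,0.16],[0,0,0]],[[-0.5,0.2,0.21],[0,0,0]],[[-0.5,0.2,0.21],[0,0,0]],[[-0.5,0.2,0.21],[0,0,0]],[[-0.5,0.2,0.21],[0,0,0]]]'
python3 -m pendant '[[[-0.1,0,0.04],[0,0,0]],[[-0.15,0,0.06],[0,0,0]],[[-0.15,0,0.06],[0,0,0]],[[-0.15,0,0.06],[0,0,0]],[[-0.15,0,0.06],[0,0,0]],[[-0.15,0,0.06],[0,0,0]],[[-0.15,0,0.06],[0,0,0]],[[-0.15,0,0.06],[0,0,0]]]'
python3 - <<'E'
from h import *
st=telemetry.state();print(st["force"],st["torque"],st["eef_pos"])
E
```

```text
time: 35.9
eef_pos: [0.5324, 0.1181, 0.141]
orientation: [[-0.423, -0.005, -0.906], [-0.002, 1.0, -0.005], [0.906, -0.0, -0.423]]
force: [1.0, 1.8, 7.0]
gripper_width: 0.287
grip_force: 59.3
time: 36.9
eef_pos: [0.5325, 0.118, 0.1396]
orientation: [[-0.422, -0.005, -0.906], [-0.002, 1.0, -0.005], [0.906, -0.001, -0.422]]
force: [0.9, 1.1, 7.5]
gripper_width: 0.285
grip_force: 59.3
[0.9317 1.0873 7.5039] [ 0.0272  0.5411 -0.1296] [0.5325 0.118  0.1396]
```

```bash
python3 -m pendant '[[[-0.1,0.05,0.04],[0,0,0]],[[-0.2,0.05,0.08],[0,0,0]],[[-0.2,0.05,0.08],[0,0,0]],[[-0.2,0.05,0.08],[0,0,0]],[[-0.2,0.05,0.08],[0,0,0]],[[-0.2,0.05,0.08],[0,0,0]],[[-0.2,0.05,0.08],[0,0,0]],[[-0.2,0.05,0.08],[0,0,0]]]'
```

```text
time: 37.9
eef_pos: [0.5326, 0.1182, 0.1387]
orientation: [[-0.421, -0.006, -0.907], [-0.001, 1.0, -0.006], [0.907, -0.001, -0.421]]
force: [1.4, -0.7, 10.8]
gripper_width: 0.283
grip_force: 59.4
```

The force is climbing while travel stalls at 0.1387 (stop predicted at 0.139), so the ring is on its stop. I'll add a little margin and take a last look.

```bash
python3 -m pendant '[[[-0.1,0,0.04],[0,0,0]],[[-0.13,0,0.06],[0,0,0]],[[-0.13,0,0.06],[0,0,0]],[[-0.13,0,0.06],[0,0,0]],[[-0.13,0,0.06],[0,0,0]],[[-0.13,0,0.06],[0,0,0]],[[-0.13,0,0.06],[0,0,0]],[[-0.13,0,0.06],[0,0,0]]]'
python3 - <<'E'
from h import *
a=imaging.get_image("wrist");b=imaging.get_image("scene")
s=telemetry.state();print(s["force"],s["gripper_width"])
cv2.imwrite("pics/final.png",np.vstack([cv2.resize(a,(480,300)),cv2.resize(b[170:290,200:392],(480,300),interpolation=2)]))
E
```

```text
time: 38.9
eef_pos: [0.5327, 0.1182, 0.1386]
orientation: [[-0.42, -0.006, -0.908], [-0.001, 1.0, -0.006], [0.908, -0.001, -0.42]]
force: [1.1, -0.5, 13.5]
gripper_width: 0.282
grip_force: 59.5
[ 1.0057  0.611  13.1313] 0.28553282547712217
```

View pics/final.png

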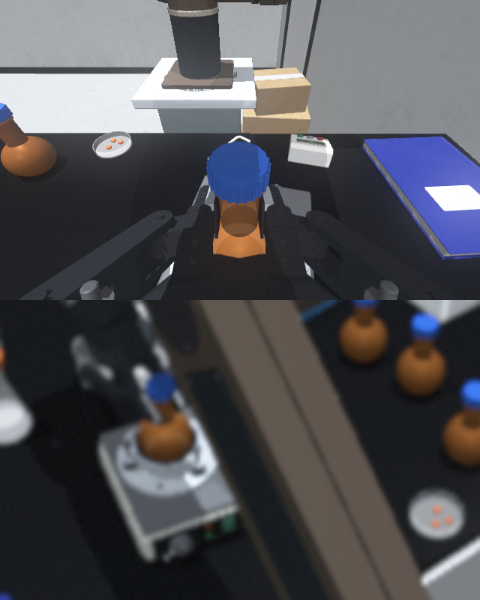

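The final picture shows the flask upright in the ring, with its cap at (161,388) and body at (166,437). It is held by the neck and pressed at a steady 13 N, and the mixer's green light appears at (228,522). The bystanders in view have not moved, so I'm handing it in.

```bash
python3 -c "
from rig import workorder
print(workorder.job_done())"
```

```text
the job is handed in; nothing more can be done
None
```

The job is handed in at about 39 s: I lifted the flask by its neck, tipped it to 41° for about 1.4 s, brought it upright in the air, and now hold it pressed in the ring at about 13 N, at the height expected for the lower stop; before the neck grip, the first tries closed on its cap without lifting it.

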